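# Catch the photometer's falling cover and lower it shut

### The job

The photometer's hinged cover stands open: tip it forward with a finger until it falls, catch it from below on a finger well before it shuts (its lip overhangs the front), and let it down gently on that finger until it is fully shut, not dropping even the last centimetre. Only touch it - never pinch the cover between the fingers or press hard on it - then leave it clear, and do not disturb the other things on the bench.

Things in the scene. Friction and masses are not known exactly. Their poses are not given: they have to be found in the camera images.
- photometer: White bench photometer, fixed to the worktop, turned half side-on: its front looks to the robot and to the robot's right, its hinge side is at the back left: 112 (x) x 200 (y) x 72 mm high. Origin: centre of its underside; its x axis points from its front to its back (hinge side), y to its left seen from the front side, z up. The cover sits on the left part (middle of the cover at y = +36 mm), display and keys on the right part.
- hinge (a point): Middle of the cover's hinge axis, at (47, 36, 81) mm in the photometer's frame; the axis runs along the photometer's y. The hinge point keeps the photometer's orientation.
- cover_angle (a joint): Opening angle of the cover about the hinge: 0 = shut, lying level on the housing; about 1.57 = upright; 1.85 = stop, leaning back. Between about 1.43 and 1.71 hinge friction (0.03 N m) holds it; nearer than about 1.3 it falls shut by itself at 2 to 3 rad/s, slowed only by a weak damper (0.06 N m s).
- lip (a point): Middle of the cover's free front edge, 134 mm from the hinge axis, at half the thickness of its 5 mm rim plate. With the cover shut it is 31 mm in front of the housing's front face and 79 mm above the worktop, with nothing below it. The point turns with the cover: its x axis points from the lip to the hinge, z out of the cover's outer face.
- cover: The cover: 134 mm from hinge axis to lip, 110 mm wide, 9.5 mm thick, about 0.26 kg give or take a fifth. Its underside (facing the photometer's front side when open) is a black plate 5 mm thick that forms the whole rim, with an orange stripe along the lip; its outer face is a grey shell 4.5 mm thick, set back 8 mm from the lip and 6 mm from the side edges. Origin on the hinge axis; x points from the lip to the hinge, z out of the outer face.
- green_rack: Green tube rack, 66 x 90 x 45 mm; a bystander, origin at the centre of its underside.
- blue_lid_pot: White pot with blue lid, 68 mm wide, 62 mm high; a bystander, origin at the centre of its underside.
- lab_book: Dark blue notebook lying flat, 235 x 170 x 19 mm; a bystander, origin at the centre of its underside.
- dropper_bottle: White dropper bottle, 44 mm wide, 108 mm high; a bystander, origin at the centre of its underside.
- serum_bottle: Small clear bottle with white cap, 40 mm wide, 90 mm high; a bystander, origin at the centre of its underside.
- tip_box: Blue pipette-tip box with clear lid, 92 x 127 x 89 mm; a bystander, origin at the centre of its underside.
- red_cap_jar: White jar with red cap, 46 mm wide, 45 mm high; a bystander, origin at the centre of its underside.

How it is judged:
On the way:
1. the falling cover is caught: a finger carries its underside or rim, between about 60 and 17 degrees open, sinking no faster than 0.5 rad/s for 0.2 s (value of joint cover_angle between 0.3 and 1.05 rad and velocity of joint cover_angle between -0.5 and 0.5 rad/s and contact force between the fingers and cover_under above 0.1 N), for 0.2 s.
At the end, for the whole second after the job is handed in: The cover is shut (angle under 0.03 rad) and at rest, and every bystander is within 15 mm of where it stood (value of joint cover_angle below 0.03 rad and velocity of joint cover_angle between -0.05 and 0.05 rad/s and distance of each of green_rack, blue_lid_pot, lab_book, dropper_bottle, serum_bottle, tip_box, red_cap_jar from where it was at the start of the episode below 0.015 m); the robot touches nothing.
It fails at once if the cover slams: it moves faster than 0.9 rad/s within the last 0.2 rad before shut (value of joint cover_angle below 0.2 rad and velocity of joint cover_angle below -0.9 rad/s).
It fails at once if the cover is pinched: the fingers press on its outer face and on its underside at once (contact force between the fingers and cover_outer above 1.5 N and contact force between the fingers and cover_under above 1.5 N).
It fails at once if the cover is pressed with more than 15 N (contact force between any of the fingers, the arm and cover above 15 N).
It fails at once if a bystander is lifted, knocked or shoved (moved more than 15 mm) (distance of any of green_rack, blue_lid_pot, lab_book, dropper_bottle, serum_bottle, tip_box, red_cap_jar from where it was at the start of the episode above 0.015 m).
It also fails if it takes over 48 s, if anything falls off the work surface, if the arm or the gripper's body presses on something with over 40 N, if the wrist force passes 120 N, or if a joint passes its speed limit or range.

### The arm

A 7-joint arm with a two-finger parallel gripper is mounted at the origin on a cart in front of the work surface, level with it; the furniture and walls round the work are solid. World frame = base frame: x ahead of the robot, y to its left, z up, the work surface at z = 0. Lengths are in m, angles in rad, forces in N, time in s.
With the tool pointing down it reaches from about 0.425 to 0.875 m from the base axis. Payload 4.7 kg.
Tool frame: the origin (TCP) lies at the centre of the arm's flange, where the gripper is bolted on; the fingertips stand 173 mm ahead of it and the grasp point (between the pads) lies 155 mm ahead of it; z points along the fingers, y is the line along which they close (so a half turn about z gives the same grasp; the last joint's range is limited). The gripper opens to 85 mm and grips with 20 to 120 N. Pads are 22 mm wide; open, the fingers measure 114 mm over their backs; the gripper's body (76 mm by 85 mm) begins 54 mm behind the grasp point. The pads swing forward as they close: fully open they stand 13 mm farther back than shut.
Start: joints at [1.156, 0.321, -0.07, 1.45, 0.023, 1.371, -0.057], TCP at [0.27, -0.591, 0.405] pointing down, gripper open.
Joint ranges: [-2.86, 2.86], [-0.3, 2.09], [-1.38, 1.24], [0.06, 2.45], [-1.56, 4.7], [0.09, 2.05], [-2.69, 2.69]. Speed limits (rad/s): [2.57, 2.57, 3.14, 3.14, 3.14, 3.14, 3.14].

### API

Orientations are given as a unit quaternion [w, x, y, z].
In Python, from rig import manip, camera, order gives the robot as it stands.
- The arm moves only by the tool send_rows, never from a script. Its argument "commands" is a list that holds one entry, the list of rows, each a list of 4 numbers: the shift along the tool's x, y, z in cm, then the turn about the tool's z in rad. A call has 1 to 10 rows; each row is the pose to reach, as a shift and turn from the pose commanded when the call began, along the tool's axes at that moment; what a row does not reach only later rows make up. A row lasts 1/8 s, in which the tool goes at most 62.5 mm and 10.7 degrees, less where a joint would pass 70% of its speed; a pose out of reach is approached as far as the arm can. A call with a gripper value outside its range is refused whole. "fingers" is the finger opening in cm, from 0 to 8.54, set as the call begins (left out, the last holds). The fingers move at their own pace and stop on an object; "force" is the grip in N (left out, the last holds). Time passes only in rows, so rows that repeat a pose let the fingers close. It gives the time, the measured TCP pose, the force, the opening and the grip force at its end, in the units of the state.
- manip.state(): the state, without advancing time (a new reading comes with each control period).
- camera(name): name is "scene" or "side" or "wrist"; returns a dict with "img" (384x512x3 uint8, red, green, blue), "fx", "fy", "cx", "cy" (pixels), "T" (4x4, takes a point from camera to world coordinates); the wrist camera has in their place "hand_eye" (4x4, takes a point from camera to tool coordinates, whose origin is the TCP and whose axes are the flange's). Camera axes: x right, y up, looking along -z (the intrinsics and any distortion apply to the point x, -y, -z); pixel columns grow to the right and rows downward; lengths in m; the calibration is good to about 2 mm. A picture is of the moment at which its call begins: read the wrist's pose just before it. There is no depth.
- order.sign_off(): hands the job in; it is judged then, once.
The state is a dict: "clock": time; "q": joint angles; "dq": joint speeds; "effort": joint torques, N m; "position": TCP position; "eef_rot": TCP orientation; "wrist_force": force on the tool from outside, world axes, zero at the start; "wrist_torque": the same for the moment, N m; "opening": finger opening in m; "finger_force": force on a finger pad.
Only numpy, scipy, OpenCV 4.12 (cv2) and the standard library are available. Lean on these libraries where they do the work, as an engineer would, in place of code of your own. Each camera call takes 0.05 s, during which the arm holds its last target. There are 200 camera calls.

## Working session

There is one attempt and no reset: what is moved stays moved. The work goes in short steps, Python scripts to look and compute and a tool call to move; the robot and the scene stay as the last step left them, time stands still between calls to the robot, and variables do not carry over. Pictures are saved under pics/ and viewed, at most 10 in all, crops included, and the job is handed in when it is done.

Besides the shell and the picture viewer there is one more tool, called after "Call:" in YAML: its name, and indented under it one key for each argument. send_rows: Moves the arm, as the interface text tells. Its arguments: {"type":"object","properties":{"commands":{"type":"array"},"fingers":{"type":"number"},"force":{"type":"number"}},"required":["commands"]}

```bash
mkdir -p pics; ls; python3 - <<'E'
from rig import manip,camera
import cv2,numpy as np
s=manip.state();print(s)
for n in("scene","side"):
    c=camera(n);cv2.imwrite(f"pics/{n}0.png",c["img"][...,::-1]);np.savez(f"{n}0.npz",**c)
    print(n,c["fx"],c["fy"],c["cx"],c["cy"],c["T"].round(3).tolist(),[k for k in c])
E
```

```text
pics
{'clock': 0.0, 'q': array([ 1.1561308 ,  0.3218043 , -0.07007305,  1.45169715,  0.02258223,
        1.37080085, -0.05687322]), 'dq': array([ 0.00190628,  0.00021176, -0.00106952, -0.00086258,  0.00106851,
       -0.00123105, -0.00080425]), 'effort': array([ 1.01290757e-04, -4.93577600e+01, -3.81891355e-01, -3.14328468e+01,
        1.28942763e-02,  1.14715792e-02,  1.19542281e-05]), 'position': array([ 0.27011402, -0.59097977,  0.40362411]), 'eef_rot': array([-9.29371927e-04,  9.77102846e-01,  2.12765375e-01, -2.46588323e-04]), 'wrist_force': array([ 1.06405553, -0.30796184,  0.53894602]), 'wrist_torque': array([ 0.03958199, -0.0174531 , -0.0239167 ]), 'finger_force': 0.0, 'opening': 0.08550110327879729}
scene 419.4161283580478 419.4161283580478 254.40183942187977 198.45419243397782 [[-0.589, 0.575, -0.568, -0.161], [-0.808, -0.435, 0.398, 0.496], [-0.018, 0.693, 0.721, 0.999], [0.0, 0.0, 0.0, 1.0]] ['img', 'fx', 'fy', 'cx', 'cy', 'T']
side 479.2914321429611 479.2914321429611 251.27746209130845 197.56719012193568 [[0.999, 0.008, 0.04, 0.641], [0.033, 0.434, -0.9, -1.426], [-0.024, 0.901, 0.434, 0.753], [0.0, 0.0, 0.0, 1.0]] ['img', 'fx', 'fy', 'cx', 'cy', 'T']
```

View pics/scene0.png

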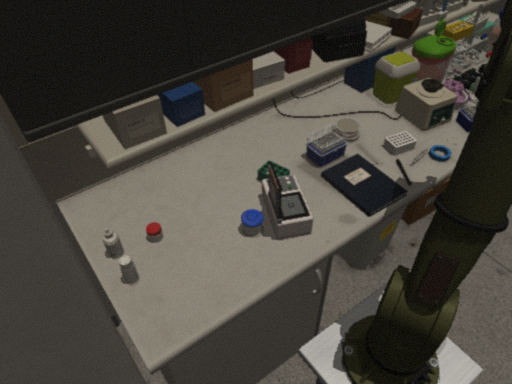

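View pics/side0.png

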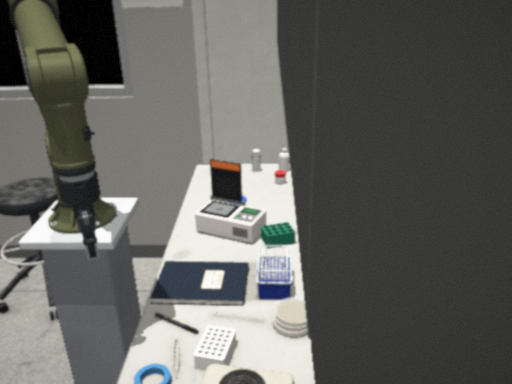

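The scene view shows the photometer at about (287,207) with its cover upright, the blue-lid pot at (252,220) and the green rack at (273,172). In the side view it is at about (232,215), with the orange stripe at (226,165). I'll zoom in on both.

```bash
python3 - <<'E'
import cv2,numpy as np
a=cv2.imread("pics/scene0.png")[155:245,232:322];b=cv2.imread("pics/side0.png")[150:250,185:305]
a=cv2.resize(a,(400,400),interpolation=cv2.INTER_CUBIC)
b=cv2.resize(b,(400,333),interpolation=cv2.INTER_CUBIC)
o=np.zeros((400,800,3),np.uint8);o[:,:400]=a;o[:333,400:]=b
cv2.imwrite("pics/crop0.png",cv2.convertScaleAbs(o,alpha=1.3,beta=15))
E
```

```text
(no output)
```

View pics/crop0.png

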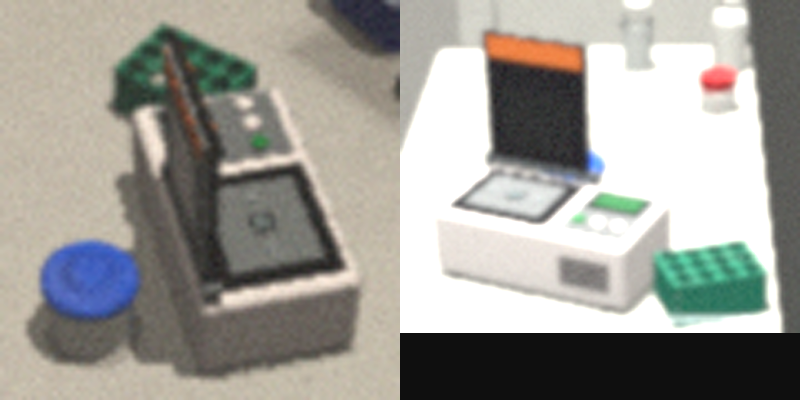

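```bash
cat > h.py <<'E'
import numpy as np
def ray(c,u,v):
    d=np.array([(u-c["cx"])/c["fx"],-(v-c["cy"])/c["fy"],-1.]);T=c["T"];return T[:3,3],T[:3,:3]@(d/np.linalg.norm(d))
def onz(c,u,v,z):
    o,d=ray(c,u,v);return o+d*(z-o[2])/d[2]
def tri(rs):
    A=0;b=0
    for o,d in rs:
        P=np.eye(3)-np.outer(d,d);A=A+P;b=b+P@o
    p=np.linalg.solve(A,b);return p,[np.linalg.norm(np.cross(p-o,d)) for o,d in rs]
E
python3 - <<'E'
from h import *
sc=dict(np.load("scene0.npz"));si=dict(np.load("side0.npz"))
S=lambda x,y:(232+x/4.444,155+y/4.444); D=lambda x,y:(185+(x-400)/3.333,150+y/3.333)
P={}
for n,p in dict(BL=(197,308),FL=(355,275),FR=(285,95),BR=(138,108)).items():
    P[n]=onz(sc,*S(*p),.072);print("scene",n,P[n].round(3))
for n,p in dict(FL=(442,212),FR=(620,252),BR=(668,207)).items():
    print("side",n,onz(si,*D(*p),.072).round(3))
for n,a,b in (("FL",(355,275),(442,212)),("FR",(285,95),(620,252)),("BR",(138,108),(668,207)),("lipR",(168,42),(585,45)),("lipL",(212,150),(486,33))):
    p,e=tri([ray(sc,*S(*a)),ray(si,*D(*b))]);print("tri",n,p.round(3),np.round(e,4))
# bystanders rough
for n,c,p,z in (("pot",sc,S(90,280),.062),("rackL",sc,S(160,35),.045),("rackR",sc,S(255,75),.045),("rack2",sc,S(118,80),.045)):
    print(n,onz(c,*p,z).round(3))
E
```

```text
scene BL [ 0.447 -0.004  0.072]
scene FL [ 0.407 -0.105  0.072]
scene FR [ 0.568 -0.18   0.072]
scene BR [ 0.622 -0.087  0.072]
side FL [ 0.417 -0.124  0.072]
side FR [ 0.584 -0.202  0.072]
side BR [ 0.625 -0.117  0.072]
tri FL [ 0.413 -0.11   0.064] [0.0012 0.0012]
tri FR [ 0.58  -0.188  0.062] [0.0036 0.0036]
tri BR [ 0.627 -0.094  0.062] [0.0025 0.0025]
tri lipR [ 0.548 -0.054  0.207] [0.0024 0.0024]
tri lipL [ 0.453 -0.016  0.206] [0.001 0.001]
pot [0.516 0.032 0.062]
rackL [ 0.7   -0.167  0.045]
rackR [ 0.62  -0.196  0.045]
rack2 [ 0.678 -0.111  0.045]
```

Both views agree: the cover is near upright, the hinge is at about (0.50,-0.036), and the photometer's x axis lies at about 65° in world. The tool always points down. So I'll straddle the cover diagonally with the open fingers: the back finger tips it and the front finger catches the lip. Then I'll swing the back finger aside and lower the lip on the front finger. First I move near it for wrist views.

Call:
send_rows:
  commands:
    - [[3.0,-2.8,0,-0.13],[6.8,-6.3,0,-0.3],[10.6,-9.8,0,-0.47],[14.4,-13.3,0,-0.64],[18.2,-16.8,0,-0.81],[22,-20.3,0,-0.98],[25.8,-23.8,0,-1.15],[29.6,-27.3,0,-1.32],[33,-30.5,0,-1.48],[34.3,-31.7,0,-1.48]]
  fingers: 8.54

```text
clock: 1.35
position: [0.4511, -0.1572, 0.4046]
eef_rot: [-0.0, 0.576, 0.817, 0.0]
wrist_force: [-0.1, 0.4, -0.0]
opening: 0.0854
finger_force: 0.0
```

```bash
cat > w.py <<'E'
from rig import manip,camera
import cv2,numpy as np,sys
from scipy.spatial.transform import Rotation as R
n=sys.argv[1]
s=manip.state();c=camera("wrist")
T=np.eye(4);q=s["eef_rot"];T[:3,:3]=R.from_quat([q[1],q[2],q[3],q[0]]).as_matrix();T[:3,3]=s["position"]
c["T"]=T@c["hand_eye"];np.savez(n+".npz",**c)
cv2.imwrite(f"pics/{n}.png",cv2.resize(c["img"][...,::-1],(800,600),interpolation=cv2.INTER_CUBIC))
print(s["clock"],s["position"].round(4),T[:3,:3].round(3).tolist(),s["q"].round(2),s["wrist_force"].round(2));print(c["hand_eye"].round(3).tolist(),c["fx"],c["cx"],c["cy"])
E
python3 w.py w1
```

```text
1.35 [ 0.4511 -0.1572  0.4046] [[-0.336, 0.942, -0.0], [0.942, 0.336, 0.0], [0.0, 0.0, -1.0]] [ 0.8  -0.03 -0.51  1.85 -0.02  1.32  0.64] [-0.11  0.42 -0.  ]
[[-0.001, 0.957, 0.29, 0.073], [1.0, 0.001, 0.0, -0.0], [0.0, 0.29, -0.957, 0.03], [0.0, 0.0, 0.0, 1.0]] 299.6545552384718 258.74844828374444 191.63180405629097
```

View pics/w1.png

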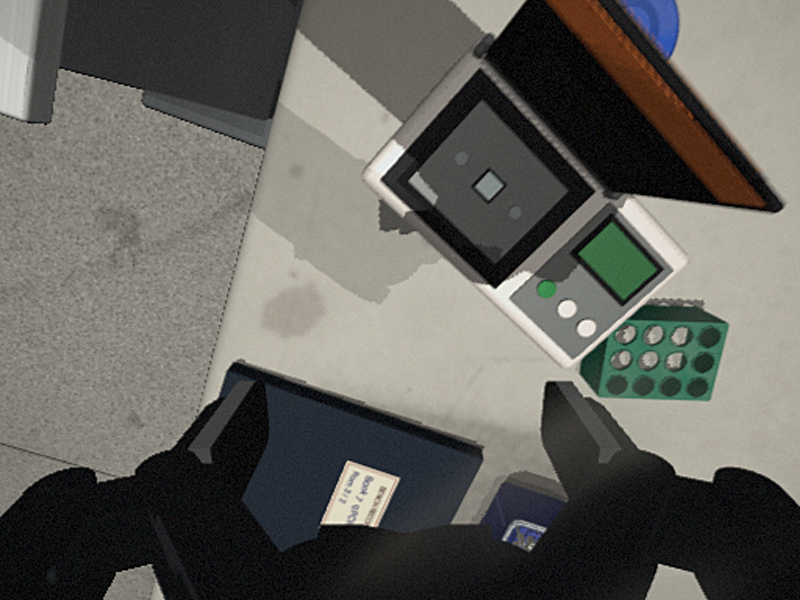

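The wrist view (800x600) shows the housing's top corners at FL (375,178), FR (575,362) and BR (687,258), the hinge ends at (485,45) and (610,195), and the lip's right corner at (783,210). The fingertips sit at (255,385) and (560,385).

```bash
python3 - <<'E'
from h import *
w=dict(np.load("w1.npz"));sc=dict(np.load("scene0.npz"));si=dict(np.load("side0.npz"))
W=lambda x,y:(x/1.5625-.2,y/1.5625-.2);S=lambda x,y:(232+x/4.444,155+y/4.444); D=lambda x,y:(185+(x-400)/3.333,150+y/3.333)
FL,FR,BR=[onz(w,*W(*p),.070) for p in((372,175),(573,366),(690,258))]
for n,p in(("FL",FL),("FR",FR),("BR",BR)):print(n,p.round(3))
u=FL-FR;print(np.linalg.norm(u),np.linalg.norm(BR-FR),np.degrees(np.arctan2(u[1],u[0])),np.degrees(np.arctan2(*(BR-FR)[1::-1])))
for n,a,b in(("FL",(372,175),(442,212)),("FR",(573,366),(620,252)),("BR",(690,258),(668,207)),("lipR",(783,210),(585,45))):
    p,e=tri([ray(w,*W(*a)),ray(si,*D(*b))]);print("tri w-side",n,p.round(4),np.round(e,4))
for n,a in(("hL",(485,45)),("hR",(610,195))):print(n,onz(w,*W(*a),.081).round(3))
p,e=tri([ray(w,*W(783,210)),ray(sc,*S(168,42)),ray(si,*D(585,45))]);print("lipR3",p,e)
for a in((235,360),(480,450),(205,430)):print("book",onz(w,*W(*a),.019).round(3))
for a in((728,322),(600,398),(712,400),(582,368)):print("rack",onz(w,*W(*a),.045).round(3))
E
```

```text
FL [ 0.41  -0.105  0.07 ]
FR [ 0.586 -0.181  0.07 ]
BR [ 0.625 -0.085  0.07 ]
0.19158495208053364 0.10419154899179589 156.455473514654 67.9546021256463
tri w-side FL [ 0.4117 -0.105   0.0622] [0.0017 0.0017]
tri w-side FR [ 0.5859 -0.1837  0.0638] [0.0032 0.0032]
tri w-side BR [ 0.6282 -0.0858  0.0586] [0.0039 0.0039]
tri w-side lipR [ 0.5516 -0.0618  0.2126] [0.0015 0.0015]
hL [ 0.449 -0.016  0.081]
hR [ 0.552 -0.067  0.081]
lipR3 [ 0.55089506 -0.05832059  0.20826713] [np.float64(0.0053947887781475735), np.float64(0.005742016389469369), np.float64(0.0018567851442538833)]
book [ 0.348 -0.285  0.019]
book [ 0.571 -0.297  0.019]
book [ 0.339 -0.359  0.019]
rack [ 0.693 -0.118  0.045]
rack [ 0.631 -0.207  0.045]
rack [ 0.715 -0.179  0.045]
rack [ 0.606 -0.188  0.045]
```

Call:
send_rows:
  commands:
    - [[2.2,2.3,0,0],[5,5.2,0,0],[7.6,7.9,0,0],[8.8,9.1,0,0],[8.8,9.1,0,0]]

```text
clock: 2.02
position: [0.5072, -0.0475, 0.4043]
eef_rot: [-0.0, 0.578, 0.816, -0.0]
wrist_force: [0.2, -0.1, -0.2]
opening: 0.0857
finger_force: 0.0
```

```bash
cat > v.py <<'E'
from rig import manip,camera
import cv2,numpy as np,sys
n=sys.argv[1];o=np.zeros((400,800,3),np.uint8)
a=camera("scene")["img"][130:250,222:342,::-1];b=camera("side")["img"][100:230,170:300,::-1]
o[:,:400]=cv2.resize(a,(400,400),interpolation=cv2.INTER_CUBIC);o[:,400:]=cv2.resize(b,(400,400),interpolation=cv2.INTER_CUBIC)
cv2.imwrite(f"pics/{n}.png",cv2.convertScaleAbs(o,alpha=1.4,beta=20))
s=manip.state();print(s["clock"],s["position"].round(4),s["eef_rot"].round(4),s["q"].round(2),s["wrist_force"].round(2),s["opening"])
E
python3 v.py v2
```

```text
2.125 [ 0.5067 -0.0491  0.4043] [-2.000e-04  5.794e-01  8.151e-01 -6.000e-04] [ 0.67  0.05 -0.64  1.78  0.03  1.32  0.36] [-0.54 -0.32  0.11] 0.08514203547113856
```

View pics/v2.png

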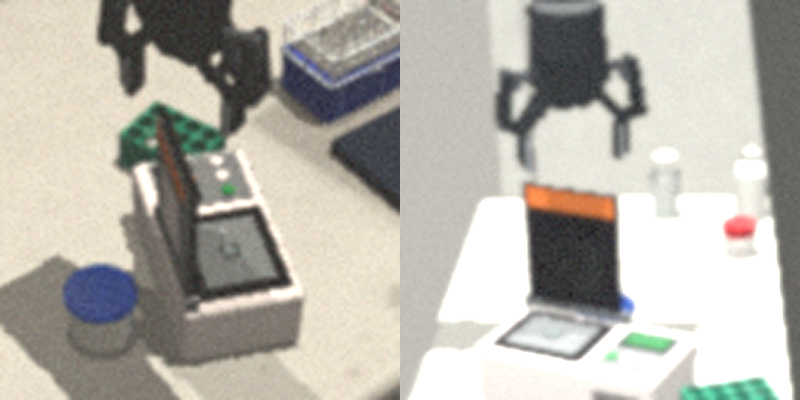

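```bash
python3 - <<'E'
from h import *
sc=dict(np.load("scene0.npz"));si=dict(np.load("side0.npz"))
S=lambda x,y:(222+x*.3,130+y*.3);D=lambda x,y:(170+(x-400)*.325,100+y*.325)
H=np.array([.502,-.039,.081]);f=np.array([-.391,-.921,0]);r=np.array([.921,-.391,0])
for n,a,b in(("front",(228,132),(530,163)),("back",(133,92),(622,157)),("lipR",(162,110),(617,190)),("lipL",(192,182),(527,186))):
    p,e=tri([ray(sc,*S(*a)),ray(si,*D(*b))]);d=p-H;print(n,p.round(4),"f %.4f r %.4f"%(d@f,d@r),np.round(e,4))
from rig import manip
s=manip.state();d=s["position"]-H;print(s["position"],d@f,d@r)
E
```

```text
front [ 0.4639 -0.0592  0.2447] f 0.0335 r -0.0272 [0.0018 0.0018]
back [ 0.5537 -0.0317  0.2398] f -0.0270 r 0.0447 [0.0016 0.0016]
lipR [ 0.5476 -0.0561  0.2129] f -0.0021 r 0.0487 [0.0034 0.0034]
lipL [ 0.4588 -0.0238  0.2094] f 0.0029 r -0.0458 [0.0028 0.0028]
[ 0.50674296 -0.04907025  0.40432454] 0.007420207237738712 0.008305734603309065
```

Call:
send_rows:
  commands:
    - [[0.3,0.3,0,0],[0.3,0.3,2,0],[0.3,0.3,4,0],[0.3,0.3,6,0],[0.3,0.3,7.2,0],[0.3,0.3,7.2,0]]

```text
clock: 2.88
position: [0.5085, -0.0437, 0.3321]
eef_rot: [-0.001, 0.578, 0.816, -0.0]
wrist_force: [0.3, -0.4, 0.8]
opening: 0.0852
finger_force: 0.0
```

```bash
python3 v.py v3
```

```text
2.975 [ 0.5091 -0.0434  0.3333] [4.000e-04 5.783e-01 8.159e-01 2.000e-04] [ 0.65  0.12 -0.65  1.87  0.08  1.18  0.31] [ 1.04 -0.09  0.48] 0.0852814224160942
```

View pics/v3.png

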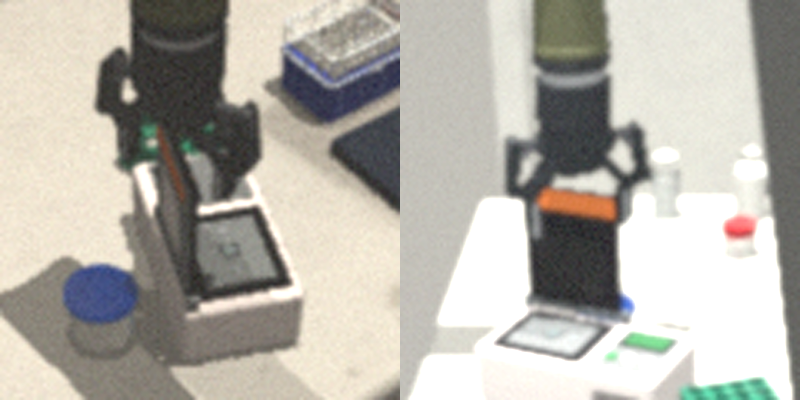

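Call:
send_rows:
  commands:
    - [[-0.5,-0.47,0,0],[-1.0,-0.95,0,0],[-1.5,-1.4,0,0],[-2.0,-1.85,0,0],[-2.5,-2.3,0,0],[-2.9,-2.7,0,0],[-3.3,-3.05,0,0],[-3.65,-3.4,0.2,0],[-3.9,-3.6,0.5,0],[-4.05,-3.75,0.8,0]]

```text
clock: 4.22
position: [0.4868, -0.094, 0.3244]
eef_rot: [-0.0, 0.578, 0.816, -0.0]
wrist_force: [1.1, -0.3, -1.0]
opening: 0.0855
finger_force: 0.0
```

```bash
python3 v.py v4
```

```text
4.325 [ 0.4866 -0.0942  0.3241] [-4.000e-04  5.782e-01  8.159e-01 -4.000e-04] [ 0.72  0.09 -0.6   1.91  0.05  1.16  0.43] [ 0.6  -0.54 -1.36] 0.08519319092453545
```

View pics/v4.png

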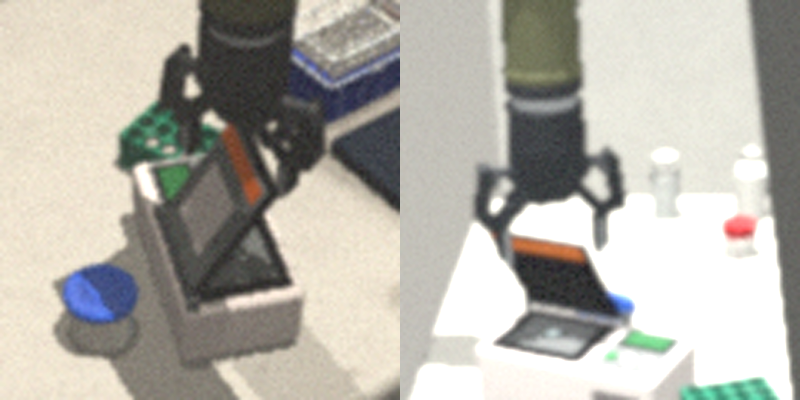

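The cover has been caught and leans at roughly 0.9 rad on the front finger: scene lip (230,127) to (268,195), side lip (495,233) to (588,252). I'll now pivot around the front finger so the back finger swings clear to the side, in line with the lip.

Call:
send_rows:
  commands:
    - [[-0.63,0.16,-0.1,0.1],[-1.25,0.28,-0.2,0.2],[-1.87,0.34,-0.3,0.3],[-2.47,0.38,-0.4,0.4],[-3.05,0.36,-0.5,0.5],[-3.62,0.3,-0.5,0.6],[-3.98,0.02,-0.5,0.7],[-4.14,-0.12,-0.5,0.744],[-4.14,-0.12,-0.5,0.744]]

```text
clock: 5.45
position: [0.4994, -0.1335, 0.3295]
eef_rot: [-0.0, 0.835, 0.55, -0.0]
wrist_force: [-0.4, -0.8, 0.1]
opening: 0.0855
finger_force: 0.5
```

```bash
python3 v.py v5
```

```text
5.55 [ 0.4995 -0.1333  0.3296] [-0.000e+00  8.348e-01  5.505e-01 -2.000e-04] [ 0.71  0.12 -0.53  1.86  0.07  1.18 -0.25] [-1.04 -0.92 -0.46] 0.08559287149117364
```

View pics/v5.png

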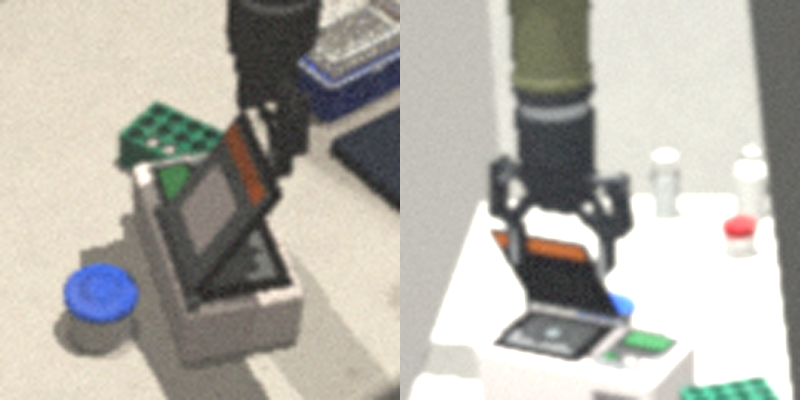

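Call:
send_rows:
  commands:
    - [[-0.35,0,0.26,0],[-0.69,0,0.53,0],[-1.05,0,0.83,0],[-1.4,0,1.13,0],[-1.74,0,1.46,0],[-2.07,0,1.8,0],[-2.38,0,2.15,0],[-2.69,0,2.5,0]]

```text
clock: 6.55
position: [0.4888, -0.1584, 0.3045]
eef_rot: [0.0, 0.835, 0.55, -0.0]
wrist_force: [-1.1, -0.8, 1.1]
opening: 0.0855
finger_force: 0.8
```

```bash
cat > th.py <<'E'
from rig import manip,camera
import numpy as np,cv2,sys
from h import *
H=np.array([.502,-.039,.081]);f=np.array([-.391,-.921,0]);r=np.array([.921,-.391,0])
def theta(c,v=True):
    im=c["img"];h=cv2.cvtColor(im,cv2.COLOR_RGB2HSV)
    m=cv2.inRange(h,(3,130,60),(18,255,255));m[:,:180]=0;m[:,300:]=0;m[:110]=0;m[250:]=0
    n,l,st,_=cv2.connectedComponentsWithStats(m)
    k=1+np.argmax(st[1:,4]);m=l==k;o=[]
    xs=np.where(m.any(0))[0]
    for x in xs[3:-3]:
        y=np.argmax(m[:,x])-.5
        p,d=ray(c,x,y);a=np.array([(p-H)@f,(p-H)[2]]);b=np.array([d@f,d[2]])
        D=(a@b)**2-(b@b)*(a@a-.134**2)
        if D<0:o.append(np.nan);continue
        for t in((-a@b-np.sqrt(D))/(b@b),(-a@b+np.sqrt(D))/(b@b)):
            q=a+t*b;o.append(np.arctan2(q[1]+.0045*.9,q[0]))
    o=np.array(o);return st[k],np.round([np.nanmedian(o[::2]),np.nanmedian(o[1::2])],3)
if __name__=="__main__":
    W=[];P=[]
    for i in range(int(sys.argv[1])):
        c=camera("side");s=manip.state();W.append(s["wrist_force"]);P.append(s["position"])
    W=np.mean(W,0);P=np.mean(P,0)
    print("clock",s["clock"],theta(c),"force f %.2f r %.2f z %.2f"%(W@f,W@r,W[2]),"pos f %.4f r %.4f z %.4f"%((P-H)@f,(P-H)@r,P[2]))
E
python3 - <<'E'
from th import *
print("initial",theta(dict(np.load("side0.npz"))))
E
python3 th.py 8
```

```text
initial (array([211, 160,  29,  12, 221], dtype=int32), array([1.471, 2.487]))
clock 6.95 (array([208, 188,  19,   6,  56], dtype=int32), array([ 0.696, -2.875])) force f 2.03 r 0.03 z 0.18 pos f 0.1150 r 0.0345 z 0.3046
```

Call:
send_rows:
  commands:
    - [[-0.29,0,0.37,0],[-0.57,0,0.75,0],[-0.84,0,1.14,0],[-1.09,0,1.54,0],[-1.29,0,1.9,0],[-1.48,0,2.23,0],[-1.7,0,2.65,0],[-1.9,0,3.08,0]]

```text
clock: 7.95
position: [0.4813, -0.1758, 0.2736]
eef_rot: [0.0, 0.835, 0.55, -0.0]
wrist_force: [-0.8, -3.2, 0.3]
opening: 0.0853
finger_force: 1.9
```

```bash
python3 th.py 10
```

```text
Traceback (most recent call last):
  File "th.py", line 24, in <module>
    print("clock",s["clock"],theta(c),"force f %.2f r %.2f z %.2f"%(W@f,W@r,W[2]),"pos f %.4f r %.4f z %.4f"%((P-H)@f,(P-H)@r,P[2]))
                             ~~~~~^^^
  File "th.py", line 9, in theta
    k=1+np.argmax(st[1:,4]);m=l==k;o=[]
        ~~~~~~~~~^^^^^^^^^^
ValueError: attempt to get argmax of an empty sequence
```

```bash
python3 - <<'E'
t=open("th.py").read()
t=t.replace('    n,l,st','    if m.sum()<2000:return "none",int(m.sum()/255)\n    n,l,st')
open("th.py","w").write(t)
v=open("v.py").read()
v=v.replace('a=camera("scene")["img"]','A=camera("scene")["img"];cv2.imwrite(f"{n}_scene.png",A[...,::-1]);a=A')
open("v.py","w").write(v)
E
python3 th.py 8; python3 v.py v6
```

```text
clock 8.85 ('none', 0) force f 4.83 r -0.49 z 0.76 pos f 0.1338 r 0.0344 z 0.2740
8.95 [ 0.4814 -0.1756  0.2739] [ 1.000e-04  8.351e-01  5.500e-01 -1.000e-04] [ 0.75  0.17 -0.49  1.93  0.09  1.06 -0.18] [-2.1  -4.33  1.62] 0.08521959751454482
```

View pics/v6.png

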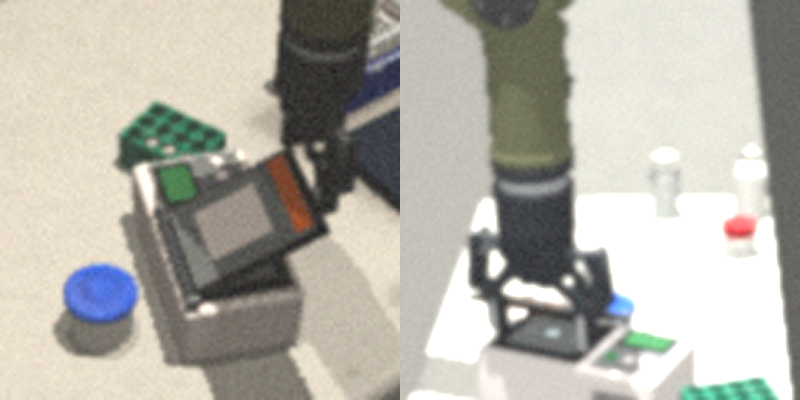

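The cover rests on the finger at about 0.4 rad: scene lip (285,150) to (328,230).

```bash
python3 - <<'E'
from th import *
sc=dict(np.load("scene0.npz"))
for n,p,R in(("R",(285,150),.055),("L",(328,230),-.055)):
    u,v=222+p[0]*.3,130+p[1]*.3;o,d=ray(sc,u,v)
    t=np.linspace(.5,1.5,20001);q=o+t[:,None]*d-H;rad=np.hypot(q@f,q[:,2]);i=np.where(np.diff(np.sign(rad-.134)))[0]
    for j in i:print(n,"theta",np.arctan2(q[j,2],q[j]@f).round(3),"r",(q[j]@r).round(4))
    j=np.argmin(abs(q@r-R));print("  at r: f,z",(q[j]@f).round(4),q[j,2].round(4),"ang",np.arctan2(q[j,2],q[j]@f).round(3))
E
```

```text
R theta 0.685 r 0.0189
R theta 0.085 r 0.0929
  at r: f,z 0.1183 0.049 ang 0.393
L theta 0.561 r -0.0697
L theta 0.218 r -0.0322
  at r: f,z 0.1203 0.0547 ang 0.427
```

Call:
send_rows:
  commands:
    - [[-0.08,0,0.2,0],[-0.16,0,0.4,0],[-0.23,0,0.63,0],[-0.29,0,0.82,0],[-0.36,0,1.03,0],[-0.42,0,1.22,0],[-0.46,0,1.4,0]]

```text
clock: 9.82
position: [0.4793, -0.1804, 0.2598]
eef_rot: [0.0, 0.835, 0.55, -0.0]
wrist_force: [-3.3, -5.8, 0.8]
opening: 0.0857
finger_force: 3.4
```

```bash
python3 th.py 10
```

```text
clock 10.325 ('none', 0) force f 6.63 r -0.00 z 0.74 pos f 0.1391 r 0.0344 z 0.2598
```

Call:
send_rows:
  commands:
    - [[-0.05,0,0,0],[-0.1,0,0,0],[-0.1,0,0,0]]

```text
clock: 10.7
position: [0.4792, -0.1806, 0.2598]
eef_rot: [-0.0, 0.835, 0.55, -0.0]
wrist_force: [-1.9, -3.9, -0.3]
opening: 0.0851
finger_force: 2.4
```

```bash
python3 th.py 10
```

```text
clock 11.2 ('none', 0) force f 4.60 r -0.33 z -0.18 pos f 0.1394 r 0.0344 z 0.2599
```

Call:
send_rows:
  commands:
    - [[-0.05,0,0,0],[-0.1,0,0,0],[-0.1,0,0,0]]

```text
clock: 11.58
position: [0.479, -0.181, 0.2599]
eef_rot: [-0.0, 0.835, 0.55, 0.0]
wrist_force: [-1.2, -1.3, -0.7]
opening: 0.0853
finger_force: 0.8
```

```bash
python3 th.py 10
```

```text
clock 12.075 ('none', 0) force f 0.87 r -0.27 z -0.58 pos f 0.1400 r 0.0344 z 0.2599
```

Call:
send_rows:
  commands:
    - [[0.12,0,0,0],[0.12,0,0,0],[0.08,0,0.14,0],[0.04,0,0.28,0],[0,0,0.46,0],[-0.04,0,0.65,0],[-0.09,0,0.85,0],[-0.13,0,1.05,0],[-0.17,0,1.31,0],[-0.17,0,1.31,0]]

```text
clock: 13.32
position: [0.4778, -0.1841, 0.2465]
eef_rot: [0.0, 0.835, 0.55, -0.001]
wrist_force: [-2.2, -5.4, -0.1]
opening: 0.0854
finger_force: 3.0
```

```bash
python3 th.py 10; python3 v.py v7; python3 - <<'E'
import cv2,numpy as np
for n in("v6","v7"):
    h=cv2.cvtColor(cv2.imread(f"{n}_scene.png"),cv2.COLOR_BGR2HSV)[130:250,222:342]
    m=cv2.inRange(h,(3,110,40),(18,255,255));print(n,cv2.boxPoints(cv2.minAreaRect(cv2.findNonZero(m))).tolist(),cv2.countNonZero(m))
E
```

```text
clock 13.825 (array([213, 206,   9,   3,  12], dtype=int32), array([ 0.321, -2.408])) force f 6.00 r 0.14 z -0.45 pos f 0.1430 r 0.0344 z 0.2466
13.925 [ 0.4778 -0.184   0.2467] [ 4.000e-04  8.353e-01  5.498e-01 -6.000e-04] [ 0.76  0.2  -0.48  1.96  0.11  1.01 -0.18] [-1.85 -5.33 -0.92] 0.08534071639400666
v6 [[79.12371826171875, 48.27835464477539], [84.59794616699219, 45.84536361694336], [94.08248901367188, 67.18557739257812], [88.60826110839844, 69.61856079101562]] 142
v7 [[81.38143920898438, 53.608245849609375], [87.319580078125, 50.96907043457031], [96.80412292480469, 72.30928039550781], [90.86598205566406, 74.94845581054688]] 146
```

```bash
python3 - <<'E'
from th import *
sc=dict(np.load("scene0.npz"));Ti=np.linalg.inv(sc["T"])
def pr(t,rr=0,R=.130):
    p=H+R*np.cos(t)*f+rr*r+np.array([0,0,R*np.sin(t)]);q=Ti[:3,:3]@p+Ti[:3,3]
    return np.array([sc["cx"]+sc["fx"]*q[0]/-q[2]-222,sc["cy"]-sc["fy"]*q[1]/-q[2]-130])
for t in(.45,.41,.37,.25,.2,.15,.1,.05,0):print(t,pr(t).round(2))
E
```

```text
0.45 [91.2  55.59]
0.41 [91.77 56.62]
0.37 [92.28 57.67]
0.25 [93.38 60.95]
0.2 [93.66 62.37]
0.15 [93.84 63.81]
0.1 [93.91 65.26]
0.05 [93.87 66.74]
0 [93.74 68.22]
```

Call:
send_rows:
  commands:
    - [[-0.02,0,0.12,0],[-0.04,0,0.26,0],[-0.06,0,0.4,0],[-0.07,0,0.55,0],[-0.09,0,0.7,0],[-0.1,0,0.85,0],[-0.11,0,1.0,0],[-0.12,0,1.1,0],[-0.12,0,1.2,0]]

```text
clock: 15.05
position: [0.4771, -0.1856, 0.2346]
eef_rot: [0.001, 0.835, 0.55, -0.001]
wrist_force: [-2.6, -7.7, 0.1]
opening: 0.0857
finger_force: 3.7
```

```bash
cat > g.py <<'E'
from rig import camera
import cv2
im=camera("scene")["img"]
m=cv2.inRange(cv2.cvtColor(im[130:250,222:342],cv2.COLOR_RGB2HSV),(3,110,40),(18,255,255));print("lip mask centre",cv2.minAreaRect(cv2.findNonZero(m))[0],cv2.countNonZero(m))
E
python3 th.py 8;python3 g.py
```

```text
clock 15.45 (array([203, 207,  19,   6,  38], dtype=int32), array([ 0.251, -2.32 ])) force f 7.59 r 0.46 z -0.66 pos f 0.1448 r 0.0344 z 0.2346
lip mask centre (89.674560546875, 65.21893310546875) 138
```

Call:
send_rows:
  commands:
    - [[-0.01,0,0.13,0],[-0.02,0,0.26,0],[-0.03,0,0.39,0],[-0.04,0,0.52,0],[-0.05,0,0.65,0],[-0.05,0,0.78,0],[-0.06,0,0.9,0],[-0.06,0,1.0,0],[-0.06,0,1.1,0],[-0.06,0,1.2,0]]

```text
clock: 16.75
position: [0.4768, -0.1864, 0.2225]
eef_rot: [0.001, 0.835, 0.55, -0.001]
wrist_force: [-2.4, -7.2, -1.2]
opening: 0.0854
finger_force: 4.0
```

```bash
python3 th.py 8;python3 g.py
```

```text
clock 17.15 (array([203, 210,  19,   6,  51], dtype=int32), array([ 0.187, -2.241])) force f 7.84 r 0.64 z -1.57 pos f 0.1456 r 0.0344 z 0.2225
lip mask centre (89.77397918701172, 67.60272979736328) 136
```

Call:
send_rows:
  commands:
    - [[0,0,0.08,0],[0,0,0.16,0],[0,0,0.24,0],[0,0,0.32,0],[0,0,0.4,0],[0,0,0.48,0],[0,0,0.5,0]]

```text
clock: 18.08
position: [0.4768, -0.1864, 0.2175]
eef_rot: [0.001, 0.835, 0.55, -0.001]
wrist_force: [-3.1, -6.3, -1.1]
opening: 0.0854
finger_force: 4.0
```

```bash
python3 th.py 8;python3 g.py
```

```text
clock 18.475 (array([203, 212,  19,   6,  58], dtype=int32), array([ 0.168, -2.218])) force f 7.94 r 0.72 z -1.82 pos f 0.1456 r 0.0344 z 0.2175
lip mask centre (89.62887573242188, 68.66494750976562) 135
```

Call:
send_rows:
  commands:
    - [[0,0,0.07,0],[0,0,0.14,0],[0,0,0.21,0],[0,0,0.28,0],[0,0,0.35,0],[0,0,0.42,0],[0,0,0.5,0]]

```text
clock: 19.4
position: [0.477, -0.1864, 0.2136]
eef_rot: [0.001, 0.835, 0.55, -0.001]
wrist_force: [-3.9, -7.1, 7.0]
opening: 0.0853
finger_force: 4.2
```

```bash
python3 th.py 8;python3 g.py
```

```text
clock 19.8 (array([203, 212,  18,   6,  56], dtype=int32), array([ 0.161, -2.21 ])) force f 8.45 r -1.67 z 5.95 pos f 0.1456 r 0.0346 z 0.2135
lip mask centre (89.88048553466797, 68.82438659667969) 130
```

Call:
send_rows:
  commands:
    - [[-0.3,0,0,0],[-1,0,0,0],[-2.5,0,0,0],[-4,0,0,0],[-4,0,-2,0],[-4,0,-6,0],[-4,0,-10,0],[-4,0,-12,0],[-4,0,-12,0],[-4,0,-12,0]]

```text
clock: 21.1
position: [0.461, -0.2219, 0.3316]
eef_rot: [-0.001, 0.835, 0.55, -0.0]
wrist_force: [0.6, -0.8, -0.3]
opening: 0.0854
finger_force: 0.0
```

```bash
python3 th.py 4;python3 g.py; python3 v.py v8
```

```text
clock 21.3 (array([197, 211,  26,   7,  77], dtype=int32), array([ 0.154, -2.201])) force f -0.11 r 0.08 z 0.01 pos f 0.1842 r 0.0337 z 0.3314
lip mask centre (89.85958862304688, 68.79109191894531) 141
21.45 [ 0.4615 -0.2215  0.3322] [-4.000e-04  8.351e-01  5.501e-01 -2.000e-04] [ 0.83  0.1  -0.46  1.87  0.05  1.18 -0.05] [ 0.02 -0.29 -0.98] 0.08525528803742775
```

View pics/v8.png

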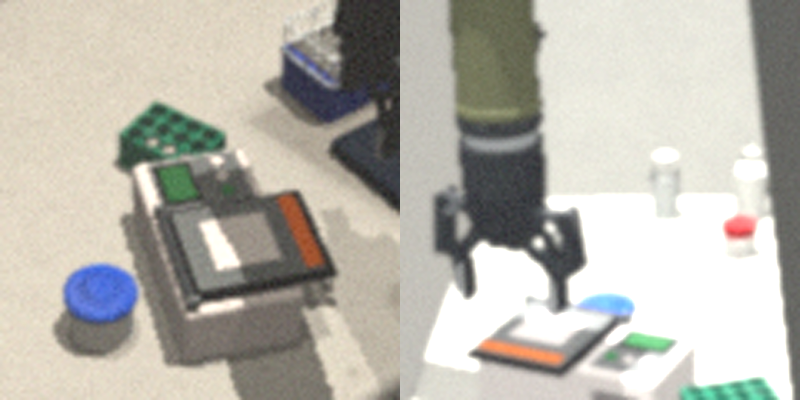

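The cover lies shut, the gripper is clear of it, and the pot, rack and bottles are where they were. I'm handing it in.

```bash
python3 -c "
from rig import order
print(order.sign_off())"
```

```text
the job is handed in; nothing more can be done
None
```

I tipped the cover, caught it on a finger at about 0.9 rad and lowered it on that finger until it was fully shut. The gripper is clear, nothing else on the bench looked moved, and the job is handed in; the sign-off returned no verdict.

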